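Lid the stew pots

TASK

The three small stew pots are washed and ready to go back on the shelf: put each one's own lid on it, fully home and level on the rim, with the pots left standing where they are. Lower the lids rather than dropping them, and leave the oblong lid, the bottle and the bowl alone.

Things in the scene. Friction and masses are not known exactly. Their poses are not given: they have to be found in the camera images.
- small_pot: The small one of three open, empty stainless stew pots that differ only in size: round, outside diameter 90 mm, 48 mm tall, wall about 4 mm (clear mouth 80 mm), two small loop handles at +y and -y that stick out 20 mm just below the rim. Stands loose and upright on the work surface. Origin: centre of its underside, z up.
- medium_pot: The medium one of three open, empty stainless stew pots that differ only in size: round, outside diameter 114 mm, 57 mm tall, wall about 4 mm (clear mouth 104 mm), two small loop handles at +y and -y that stick out 20 mm just below the rim. Stands loose and upright on the work surface. Origin: centre of its underside, z up.
- large_pot: The large one of three open, empty stainless stew pots that differ only in size: round, outside diameter 138 mm, 66 mm tall, wall about 4 mm (clear mouth 128 mm), two small loop handles at +y and -y that stick out 20 mm just below the rim. Stands loose and upright on the work surface. Origin: centre of its underside, z up.
- small_lid: Round stainless lid of the small pot, rim 93 mm across, lying right way up. Origin: centre of underside. Upward from it: tapered skirt (61 to 73 mm across) to 8 mm, which fits inside the pot; rim flange 8 to 11; low dome to 17; on the axis a black knob to grip from above, head 32 mm across from 24 to 44 on a 15 mm neck. Seated, the flange lies on the pot's rim: origin 40 mm above the pot's.
- medium_lid: Round stainless lid of the medium pot, rim 117 mm across, lying right way up. Origin: centre of underside. Upward from it: tapered skirt (85 to 97 mm across) to 8 mm, which fits inside the pot; rim flange 8 to 11; low dome to 17; on the axis a black knob to grip from above, head 32 mm across from 24 to 44 on a 15 mm neck. Seated, the flange lies on the pot's rim: origin 49 mm above the pot's.
- large_lid: Round stainless lid of the large pot, rim 141 mm across, lying right way up. Origin: centre of underside. Upward from it: tapered skirt (109 to 121 mm across) to 8 mm, which fits inside the pot; rim flange 8 to 11; low dome to 17; on the axis a black knob to grip from above, head 32 mm across from 24 to 44 on a 15 mm neck. Seated, the flange lies on the pot's rim: origin 58 mm above the pot's.
- oblong_lid: An oblong stainless lid of a pan that is not here, 176 by 108 mm, 13 mm thick, with a black bow handle to 34 mm height. Belongs to none of the pots; a bystander. Origin: centre of its underside, long side along its y.
- squeeze_bottle: Bystander: white squeeze bottle with a red nozzle cap, 54 mm across, 178 mm tall, standing upright to one side, nearer the robot than the pots. Origin: centre of its underside.
- small_bowl: Bystander: small white ceramic bowl, 90 mm across, 45 mm tall, to the other side, nearer the robot. Origin: centre of its underside.
There are look-alikes about, which are no part of the job. Leave any pink look-alike of the medium_lid alone.

How it is judged:
At the end, for the whole second after the job is handed in: Each of the three round lids sits on the pot of its own size: centred within 6 mm, its height within 3 mm of fully seated, level within 0.05 rad; the pots upright on the counter; all released and at rest (horizontal distance between small_lid and small_pot below 0.006 m and z of small_lid in the frame of small_pot between 0.037 and 0.043 m and angle between each of small_lid, small_pot, medium_lid, medium_pot, large_lid, large_pot's own z axis and vertical below 0.05 rad and height (world z) of each of small_pot, medium_pot, large_pot below 0.005 m and linear speed of each of small_lid, small_pot, medium_lid, medium_pot, large_lid, large_pot below 0.02 m/s and horizontal distance between medium_lid and medium_pot below 0.006 m and z of medium_lid in the frame of medium_pot between 0.046 and 0.052 m and horizontal distance between large_lid and large_pot below 0.006 m and z of large_lid in the frame of large_pot between 0.055 and 0.061 m); the robot touches nothing.
It fails at once if a lid is dropped (moves at more than 0.6 m/s with no finger on it: a fall of some 2 cm) ((linear speed of small_lid above 0.6 m/s and contact force between the fingers and small_lid below 0.05 N) or (linear speed of medium_lid above 0.6 m/s and contact force between the fingers and medium_lid below 0.05 N) or (linear speed of large_lid above 0.6 m/s and contact force between the fingers and large_lid below 0.05 N)).
It fails at once if a pot is moved more than 3 cm from where it stood (distance of any of small_pot, medium_pot, large_pot from where it was at the start of the episode above 0.03 m).
It fails at once if the oblong lid is moved more than 3 cm (distance of oblong_lid from where it was at the start of the episode above 0.03 m).
It fails at once if the bottle or the small bowl is moved more than 3 cm (distance of any of squeeze_bottle, small_bowl from where it was at the start of the episode above 0.03 m).
It also fails if it takes over 96 s, if anything falls off the work surface, if the arm or the gripper's body presses on something with over 40 N, if the wrist force passes 120 N, or if a joint passes its speed limit or range.

ROBOT

A 6-joint arm with a two-finger parallel gripper is mounted at the origin on the work surface. World frame = base frame: x ahead of the robot, y to its left, z up, the work surface at z = 0. Lengths are in m, angles in rad, forces in N, time in s.
With the tool pointing down it reaches from about 0.35 to 0.975 m from the base axis. Payload 4.9 kg.
Tool frame: the origin (TCP) lies midway between the tips of the shut fingers; the grasp point (between the pads) lies 19 mm behind it; z points along the fingers, y is the line along which they close (so a half turn about z gives the same grasp; the last joint's range is limited). The gripper opens to 85 mm and grips with 20 to 120 N. Pads are 22 mm wide; open, the fingers measure 114 mm over their backs; the gripper's body (76 mm by 85 mm) begins 54 mm behind the grasp point. The pads swing forward as they close: fully open they stand 13 mm farther back than shut.
Start: joints at [-0.119, 0.053, 1.613, -0, 1.476, -0.119], TCP at [0.625, 0, 0.202] pointing down, gripper open.
Joint ranges: [-3.01, 3.01], [-1.01, 2.22], [0.06, 2.58], [-1.02, 4.17], [0.09, 2.62], [-3.14, 3.14]. Speed limits (rad/s): [2.57, 2.57, 3.14, 3.14, 3.14, 3.14].

INTERFACE

Orientations are given as a unit quaternion [w, x, y, z].
In Python, from station import ctrl gives the robot as it stands. The module is installed in compiled form; this text tells all that it offers.
- The arm moves only by the shell command python3 -m inch 'ROWS' [FORCE]. ROWS is JSON, one flat list of numbers, 7 for each row, row after row: the shift along the world's x, y, z in units of 25 mm (1.0 is 25 mm), then the turn, a rotation vector about the world's x, y, z in units of 5 degrees (1.0 is 5 degrees), then the opening, from 0 (shut) to 1 (fully open). A call has 1 to 8 rows; each row shifts and turns the commanded pose from where the row before left it; what a row does not reach is not made up. A row lasts 1/12 s, in which the tool goes at most 41.7 mm and 7.16 degrees, less where a joint would pass 70% of its speed; a pose out of reach is approached as far as the arm can. A call is refused whole if a number of a shift passes 1 or a number of a turn 1, either way. A call with a gripper value outside its range is refused whole. The fingers move at their own pace and stop on an object; FORCE is the grip in N (left out, the last holds). Time passes only in rows, so rows that do not move let the fingers close. It gives the time, the measured TCP pose, the force, the opening and the grip force at its end, in the units of the state.
- ctrl.read_state(): the state, without advancing time (a new reading comes with each control period).
- ctrl.grab_frame(name): name is "scene" or "side" or "wrist"; returns the picture (384x512x3 uint8, blue, green, red); there is no depth.
- ctrl.camera_params(name): a dict with "fx", "fy", "cx", "cy" (pixels), "T" (4x4, takes a point from camera to world coordinates). Camera axes: x right, y up, looking along -z (the intrinsics and any distortion apply to the point x, -y, -z); pixel columns grow to the right and rows downward; lengths in m; the calibration is good to about 2 mm. The wrist camera is an equidistant fisheye: a pixel r from the principal point sees the ray r / f radians off the axis. A picture is of the moment at which its call begins: read the wrist's pose just before it. camera_params takes no time and is no camera call; for the wrist camera it gives the pose at the moment of the call.
- ctrl.sign_off(): hands the job in; it is judged then, once.
Trained networks look in the newest picture that a camera, given by its name, has taken for a name from the list of things; names that differ only in an ending like _2 or _b are one class to them, and where a whole thing is asked for, a point or a joint stands for the part that bears it (a point fixed in the world has none). Each returns a list of dicts, best first, with "confidence" (0 to 1); they miss things now and then, are a little off and sometimes report something else, mostly with a low value. They report only what shows in the picture. A call takes as long as a camera call. They do not tell look-alikes from the thing itself.
- ctrl.recognise(thing, camera): "pixel" ([column, row] in pixels, amid what is visible of it).
- ctrl.cut_out(thing, camera): "region" (384x512 bool, what is visible of it) and "pixel" ([column, row] in pixels, amid what is visible of it).
- ctrl.place_of(thing, camera): "pixel" ([column, row] in pixels: a listed point, or the origin of a listed thing).
The state is a dict: "clock": time; "joint_positions": joint angles; "joint_vel": joint speeds; "effort": joint torques, N m; "position": TCP position; "tool_rot": TCP orientation; "wrist_force": force on the tool from outside, world axes, zero at the start; "wrist_torque": the same for the moment, N m; "gripper_width": finger opening in m; "finger_force": force on a finger pad.
Only numpy, scipy, OpenCV 4.12 (cv2) and the standard library are available. Lean on these libraries where they do the work, as an engineer would, in place of code of your own. Each camera call takes 0.05 s, during which the arm holds its last target. There are 200 camera calls.

## Working session

There is one attempt and no reset: what is moved stays moved. The work goes in short steps, Python scripts to look and compute and a shell command to move; the robot and the scene stay as the last step left them, time stands still between calls to the robot, and variables do not carry over. Pictures are saved under pics/ and viewed, at most 18 in all, crops included, and the job is handed in when it is done.

```bash
mkdir -p pics; cat > h.py <<'E'
import numpy as np, cv2
from station import ctrl
def ray(cam,px):
    p=ctrl.camera_params(cam); T=np.array(p["T"])
    u=(px[0]-p["cx"])/p["fx"]; v=(px[1]-p["cy"])/p["fy"]
    if cam=="wrist":
        r=np.hypot(u,v); s=np.sin(r)/r if r>1e-9 else 1.
        d=np.array([u*s,-v*s,-np.cos(r)])
    else: d=np.array([u,-v,-1.])
    return T[:3,3],T[:3,:3]@d
def at(cam,px,z):
    o,d=ray(cam,px); return o+d*(z-o[2])/d[2]
E
python3 - <<'E'
from h import *
print(ctrl.read_state())
for c in ("scene","side"):
    im=ctrl.grab_frame(c); cv2.imwrite(f"pics/{c}0.png",im)
    print(c,np.round(np.array(ctrl.camera_params(c)["T"]),3).tolist())
    for t in "small_pot medium_pot large_pot small_lid medium_lid large_lid oblong_lid squeeze_bottle small_bowl".split():
        for d in ctrl.place_of(t,c)[:3]:
            print(c,t,np.round(d["pixel"]),round(d["confidence"],2),np.round(at(c,d["pixel"],0)[:2],3))
E
```

```text
{'clock': 0.0, 'joint_positions': array([-1.18988959e-01,  5.33770621e-02,  1.61427435e+00,  1.26026637e-05,
        1.47596953e+00, -1.19007050e-01]), 'joint_vel': array([ 2.40282512e-03, -5.69141481e-04,  1.19339645e-03, -3.80403782e-05,
       -1.97279318e-03,  9.28392220e-04]), 'effort': array([ 2.70554956e-04, -3.93670499e+01, -3.70175600e+01, -1.62778279e-04,
        6.93513779e-03, -6.06393527e-06]), 'position': array([6.24334353e-01, 9.08040298e-05, 2.00362273e-01]), 'tool_rot': array([-8.01048378e-04,  7.07100448e-01,  7.07112387e-01, -6.21973991e-04]), 'wrist_force': array([-0.0762244 ,  0.48051275,  0.46342934]), 'wrist_torque': array([0.01548306, 0.02403132, 0.02890124]), 'finger_force': 0.0, 'gripper_width': 0.08557942670040762}
scene [[-0.727, -0.452, 0.517, 1.162], [0.686, -0.456, 0.567, 0.771], [-0.02, 0.767, 0.642, 0.957], [0.0, 0.0, 0.0, 1.0]]
scene small_pot [297. 230.] 0.65 [0.432 0.149]
scene medium_pot [168. 203.] 0.75 [ 0.638 -0.222]
scene large_pot [364. 307.] 0.91 [0.514 0.45 ]
scene small_lid [203. 243.] 0.77 [ 0.667 -0.003]
scene medium_lid [223. 181.] 0.92
[... 406 characters left out ...]
58, 0.782], [0.0, 0.0, 0.0, 1.0]]
side small_pot [233. 179.] 0.55 [0.447 0.171]
side small_pot [172. 162.] 0.36 [0.291 0.377]
side medium_pot [352. 226.] 0.82 [ 0.652 -0.226]
side large_pot [215. 141.] 0.71 [0.5   0.469]
side large_pot [173. 161.] 0.64 [0.299 0.388]
side large_pot [313. 187.] 0.34 [0.666 0.   ]
side small_lid [312. 188.] 0.89 [0.661 0.001]
side medium_lid [213. 296.] 0.81 [ 0.181 -0.294]
side medium_lid [402. 256.] 0.77 [ 0.693 -0.393]
side medium_lid [262. 206.] 0.74 [ 0.459 -0.017]
side large_lid [271. 162.] 0.59 [0.624 0.218]
side oblong_lid [355. 288.] 0.68 [ 0.503 -0.432]
side squeeze_bottle [278. 284.] 0.62 [ 0.341 -0.333]
side small_bowl [172. 160.] 0.73 [0.297 0.39 ]
```

View pics/scene0.png

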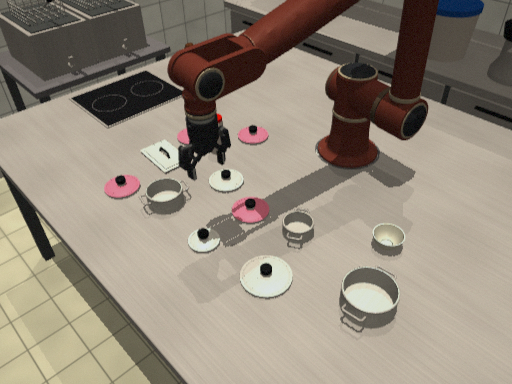

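View pics/side0.png

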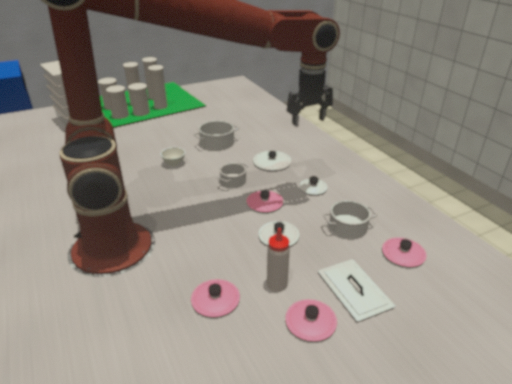

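Scene: white lids at (203,240) small, (226,180) medium and (266,277) large. The pots are at (298,226) small, (165,194) medium and (370,293) large. The pink lids at (249,210), (253,134), (122,186) and (190,136) are decoys. The side view agrees with this. Next I triangulate and check the wrist view.

```bash
cat >> h.py <<'E'
def proj(cam,P):
    p=ctrl.camera_params(cam); T=np.array(p["T"]); q=T[:3,:3].T@(np.array(P)-T[:3,3])
    x,y,z=q[0],-q[1],-q[2]
    if cam=="wrist":
        r=np.hypot(x,y); th=np.arctan2(r,z); s=th/r if r>1e-9 else 1/z
        return np.array([p["cx"]+p["fx"]*x*s,p["cy"]+p["fy"]*y*s])
    return np.array([p["cx"]+p["fx"]*x/z,p["cy"]+p["fy"]*y/z])
def rim(cam,thing,near,z,rad):
    """fit circle of known radius at height z to outline of the region nearest to `near`(px)"""
    ds=[d for d in ctrl.cut_out(thing,cam)]
    if not ds: return None
    d=min(ds,key=lambda d:np.hypot(*(np.array(d["pixel"])-near)))
    m=d["region"].astype(np.uint8); n,l,s,_=cv2.connectedComponentsWithStats(m)
    m=(l==1+np.argmax(s[1:,4])).astype(np.uint8)
    c=cv2.convexHull(max(cv2.findContours(m,0,cv2.CHAIN_APPROX_NONE)[0],key=len))[:,0]
    return d["pixel"],d["confidence"],m,c
E
python3 - <<'E'
from h import *
im=ctrl.grab_frame("wrist"); cv2.imwrite("pics/w0.png",im)
p=ctrl.camera_params("wrist"); print({k:np.round(p[k],3).tolist() for k in p})
for t in "small_pot medium_pot large_pot small_lid medium_lid large_lid".split():
    for d in ctrl.place_of(t,"wrist")[:5]: print(t,np.round(d["pixel"]),round(d["confidence"],2),np.round(at("wrist",d["pixel"],0)[:2],3))
# scene/side points seen by eye
for n,a,b in [("small_lid",(204,233),(313.5,181)),("med_lid",(226.5,174),(279,226)),("large_lid",(266,269.5),(272,154))]:
    print(n,"knob",np.round(at("scene",a,.034),3),np.round(at("side",b,.034),3))
E
```

```text
{'fx': 297.319, 'fy': 297.319, 'cx': 256.254, 'cy': 189.465, 'T': [[1.0, -0.0, -0.0, 0.625], [0.0, 0.952, 0.308, 0.079], [0.0, -0.308, 0.952, 0.374], [0.0, 0.0, 0.0, 1.0]]}
small_pot [118.  48.] 0.85 [0.442 0.155]
medium_pot [266. 300.] 0.66 [ 0.64  -0.225]
small_lid [282. 166.] 0.87 [ 0.657 -0.009]
medium_lid [136. 267.] 0.92 [ 0.435 -0.17 ]
medium_lid [146. 163.] 0.87 [ 0.476 -0.004]
medium_lid [133. 372.] 0.82 [ 0.36  -0.455]
medium_lid [ 46. 313.] 0.72 [ 0.184 -0.314]
small_lid knob [ 0.658 -0.006  0.034] [ 0.657 -0.01   0.034]
med_lid knob [ 0.434 -0.169  0.034] [ 0.437 -0.167  0.034]
large_lid knob [0.625 0.214 0.034] [0.623 0.214 0.034]
```

View pics/w0.png

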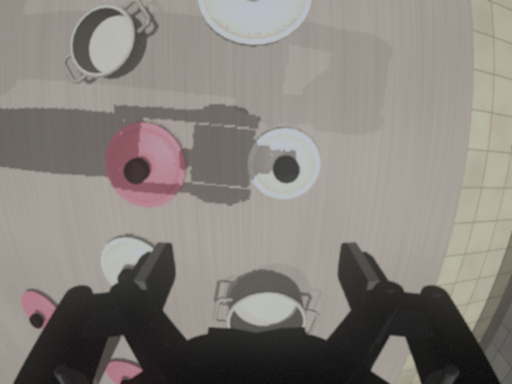

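The wrist view shows the small lid's knob at (286,169), the small pot at (104,43) and the pink lid at (146,165). I'll refine the positions with known-radius circle fits on all three cameras.

```bash
cat >> h.py <<'E'
def fit(cam,im,z,R,g,span=.016):
    """centre (x,y) of the horizontal circle radius R at height z by edge strength; g guess"""
    b=cv2.GaussianBlur(im,(3,3),0).astype(np.float32)
    G=np.sqrt(cv2.Sobel(b,5,1,0)**2+cv2.Sobel(b,5,0,1)**2).max(2)
    a=np.linspace(0,2*np.pi,180,endpoint=False); C=np.c_[R*np.cos(a),R*np.sin(a),np.full(180,z)]
    def sc(x,y):
        q=np.array([proj_(T,p,cam,c) for c in C+[x,y,0]]).astype(np.float32)
        v=cv2.remap(G,q[:,0].reshape(-1,1),q[:,1].reshape(-1,1),1)[:,0]
        return np.minimum(v,150).mean()
    p=ctrl.camera_params(cam); T=np.array(p["T"])
    for s in (span/4,span/16,span/48):
        k=range(-4,5); L=[(sc(g[0]+i*s,g[1]+j*s),g[0]+i*s,g[1]+j*s) for i in k for j in k]
        m=max(L); g=m[1:]
    return np.round(g,4),round(float(m[0]),1)
def proj_(T,p,cam,P):
    q=T[:3,:3].T@(P-T[:3,3]); x,y,z=q[0],-q[1],-q[2]
    if cam=="wrist":
        r=np.hypot(x,y); s=np.arctan2(r,z)/max(r,1e-9)
    else: s=1/z
    return np.array([p["cx"]+p["fx"]*x*s,p["cy"]+p["fy"]*y*s])
E
python3 - <<'E'
from h import *
F={c:cv2.imread(f"pics/{f}.png") for c,f in (("scene","scene0"),("side","side0"),("wrist","w0"))}
L=[("small_lid",.0095,.0465,(.657,-.008)),("medium_lid",.0095,.0585,(.435,-.169)),("large_lid",.0095,.0705,(.624,.214)),
("small_pot",.048,.045,(.440,.156)),("medium_pot",.057,.057,(.642,-.225)),("large_pot",.066,.069,(.507,.458))]
for n,z,R,g in L:
    cams=["scene","side"]+(["wrist"] if n in("small_lid","small_pot") else [])
    for c in cams: print(n,c,*fit(c,F[c],z,R,g))
    if "lid" in n:
        for c in cams: print(" knob",c,*fit(c,F[c],.044,.016,g,.012))
E
```

```text
small_lid scene [ 0.6603 -0.0083] 133.9
small_lid side [ 6.617e-01 -3.000e-04] 99.1
small_lid wrist [ 0.6597 -0.0053] 98.5
 knob scene [0.669  0.0008] 150.0
 knob side [ 0.6502 -0.0175] 142.9
 knob wrist [ 0.6585 -0.0025] 150.0
medium_lid scene [ 0.4347 -0.174 ] 139.3
medium_lid side [ 0.435  -0.1687] 96.8
 knob scene [ 0.4452 -0.1622] 150.0
 knob side [ 0.4318 -0.1708] 148.9
large_lid scene [0.6237 0.2107] 134.1
large_lid side [0.6243 0.217 ] 98.2
 knob scene [0.632  0.2172] 150.0
 knob side [0.6098 0.198 ] 147.8
small_pot scene [0.4463 0.162 ] 134.9
small_pot side [0.437 0.152] 113.5
small_pot wrist [0.4427 0.1573] 105.6
medium_pot scene [ 0.645 -0.222] 142.1
medium_pot side [ 0.634 -0.231] 120.2
large_pot scene [0.5077 0.4527] 134.8
large_pot side [0.4977 0.4427] 103.7
```

```bash
sed -i 's/np.minimum(v,150)/np.minimum(v,400)/' h.py
python3 -m inch '[0.34,-0.05,-0.8,0,0,0,1, 0.34,-0.05,-0.8,0,0,0,1, 0.34,-0.05,-0.8,0,0,0,1, 0.34,-0.05,-0.8,0,0,0,1, 0,0,0,0,0,0,1, 0,0,0,0,0,0,1]' 40
python3 - <<'E'
from h import *
print(ctrl.read_state()["position"])
im=ctrl.grab_frame("wrist"); cv2.imwrite("pics/w1.png",im)
print(fit("wrist",im,.0095,.0465,(.659,-.005)),fit("wrist",im,.044,.016,(.659,-.005),.01), proj("wrist",(.659,-.005,.044)),fit("wrist",im,.048,.045,(.4427,.157)))
for d in ctrl.place_of("small_lid","wrist")[:1]: print(np.round(at("wrist",d["pixel"],0),4),d["pixel"])
E
```

```text
clock: 1.85
position: [0.6579, -0.0049, 0.12]
tool_rot: [-0.001, 0.707, 0.707, -0.001]
wrist_force: [-0.4, 0.1, -0.3]
gripper_width: 0.085
finger_force: 0.0
[ 0.65793659 -0.00492837  0.11998041]
(array([ 0.6607, -0.0057]), 83.9) (array([ 0.6607, -0.0029]), 193.7) [256.75603935 187.91100061] (array([0.4434, 0.1587]), 111.0)
[ 0.6622 -0.0069  0.    ] [259.0, 176.3]
```

View pics/w1.png

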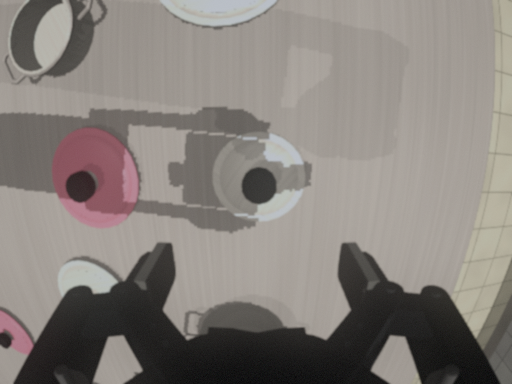

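The knob is at (259,186), about (0.661, -0.004), between the fingers. I descend on it.

```bash
python3 -m inch '[0.05,0.02,-0.8,0,0,0,1, 0.05,0.02,-0.8,0,0,0,1, 0,0,-0.8,0,0,0,1, 0,0,-0.8,0,0,0,1, 0,0,-0.6,0,0,0,1, 0,0,-0.3,0,0,0,1, 0,0,0,0,0,0,1, 0,0,0,0,0,0,1]'
python3 -m inch '[0,0,0,0,0,0,0, 0,0,0,0,0,0,0, 0,0,0,0,0,0,0, 0,0,0,0,0,0,0, 0,0,0,0,0,0,0, 0,0,0,0,0,0,0]' 50
python3 -m inch '[0,0,0,0,0,0,0, 0,0,0,0,0,0,0]' 50
```

```text
clock: 2.62
position: [0.6621, -0.004, 0.0201]
tool_rot: [0.0, 0.707, 0.707, 0.0]
wrist_force: [0.5, 0.1, 0.3]
gripper_width: 0.0855
finger_force: 0.0
clock: 3.12
position: [0.6616, -0.004, 0.0194]
tool_rot: [0.0, 0.707, 0.707, 0.0]
wrist_force: [0.2, -0.1, 0.2]
gripper_width: 0.0121
finger_force: 0.0
clock: 3.28
position: [0.6614, -0.004, 0.0191]
tool_rot: [-0.0, 0.707, 0.707, -0.0]
wrist_force: [-0.1, 1.1, -0.3]
gripper_width: 0.0003
finger_force: 0.0
```

The fingers shut on nothing, so I look.

```bash
python3 - <<'E'
from h import *
im=ctrl.grab_frame("wrist"); s=ctrl.grab_frame("side"); c=ctrl.grab_frame("scene")
x=cv2.resize(s[120:280,230:400],(400,376)); y=cv2.resize(c[170:310,140:290],(400,374)); 
cv2.imwrite("pics/m2.png",np.vstack([np.hstack([cv2.resize(im,(400,300)),np.zeros((300,400,3),np.uint8)])[:, :400].repeat(1,1),]) if 0 else np.hstack([cv2.resize(im,(400,376)),x]))
E
```

```text
(no output)
```

View pics/m2.png

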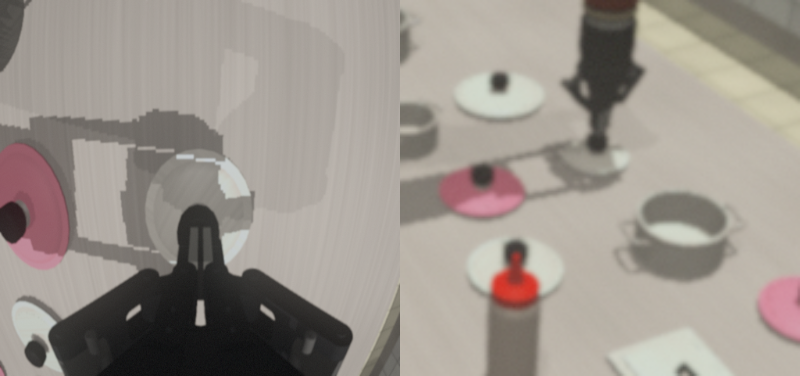

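```bash
python3 - <<'E'
from h import *
P=ctrl.read_state()["position"]; print(P)
out=[]
for c in ("wrist","side","scene"):
    im=ctrl.grab_frame(c)
    big=cv2.resize(im,None,fx=6,fy=6,interpolation=cv2.INTER_CUBIC)
    f=4 if c=="wrist" else 8
    q=proj(c,P); k=proj(c,(.661,-.004,.034)); print(c,q,k)
    h=int(100/ (f/2.6)) ; x0,y0=int(q[0])-32*8//f,int(q[1])-37*8//f; w=64*8//f
    cr=cv2.resize(im[y0:y0+74*8//f,x0:x0+w],(260,300),interpolation=cv2.INTER_CUBIC)
    s=260/w
    for pt,col in ((q,(0,0,255)),(k,(0,255,0))): cv2.drawMarker(cr,(int((pt[0]-x0)*s),int((pt[1]-y0)*s)),col,0,12)
    out.append(cr)
cv2.imwrite("pics/m3.png",np.hstack(out))
E
```

```text
[ 0.66142877 -0.00399762  0.01901154]
wrist [256.72247879 224.9050607 ] [256.03956531 235.51248639]
side [313.34377031 183.5389154 ] [313.5874706  179.77335092]
scene [203.82652776 237.69136848] [203.45099159 233.94492136]
```

View pics/m3.png

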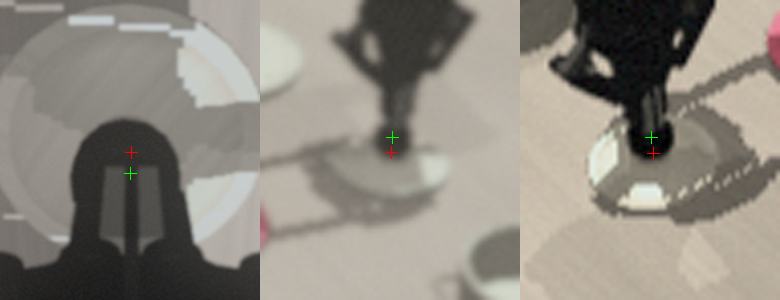

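```bash
python3 - <<'E'
from h import *
P=ctrl.read_state()["position"]
for yb in (-.011,0,.011):
  for zb in (0,.013,.025,.038,.05): print(yb,zb,"open tip",np.round(proj("wrist",P+[.043,yb,zb])),"shut",np.round(proj("wrist",P+[0,yb,zb])))
im=ctrl.grab_frame("wrist"); q=(.661,-.004)
cv2.imwrite("pics/m4.png",cv2.resize(im[190:340,170:345],(700,600),interpolation=cv2.INTER_CUBIC))
im=np.clip(cv2.imread("pics/m4.png").astype(float)*3,0,255).astype(np.uint8);cv2.imwrite("pics/m4.png",im)
E
```

```text
-0.011 0 open tip [322. 239.] shut [257. 240.]
-0.011 0.013 open tip [326. 249.] shut [257. 250.]
-0.011 0.025 open tip [330. 259.] shut [257. 260.]
-0.011 0.038 open tip [335. 271.] shut [257. 273.]
-0.011 0.05 open tip [340. 283.] shut [257. 286.]
0 0 open tip [323. 224.] shut [257. 225.]
0 0.013 open tip [328. 233.] shut [257. 234.]
0 0.025 open tip [332. 242.] shut [257. 244.]
0 0.038 open tip [338. 254.] shut [257. 255.]
0 0.05 open tip [343. 266.] shut [257. 268.]
0.011 0 open tip [325. 209.] shut [257. 209.]
0.011 0.013 open tip [329. 217.] shut [257. 217.]
0.011 0.025 open tip [334. 225.] shut [257. 226.]
0.011 0.038 open tip [340. 235.] shut [257. 237.]
0.011 0.05 open tip [346. 246.] shut [257. 248.]
```

View pics/m4.png

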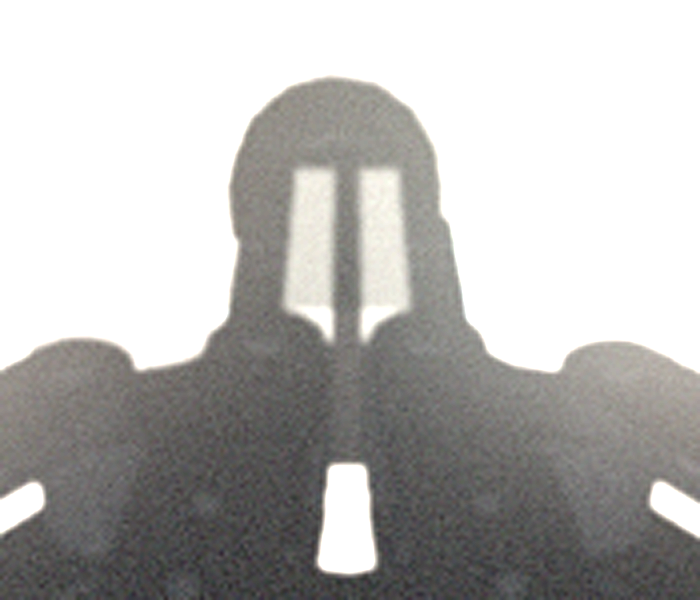

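The pads end at row 232, which puts the real tips about 30 mm above the reported TCP. They shut just above the knob top. I open and go 28 mm lower, watching the force.

```bash
python3 -m inch '[0,0,0,0,0,0,1, 0,0,0,0,0,0,1, 0,0,0,0,0,0,1, 0,0,0,0,0,0,1, 0,0,0,0,0,0,1, 0,0,0,0,0,0,1, 0,0,0,0,0,0,1]' 30
python3 -m inch '[0,0,-0.3,0,0,0,1, 0,0,-0.3,0,0,0,1, 0,0,0,0,0,0,1]'
python3 -m inch '[0,0,-0.2,0,0,0,1, 0,0,-0.2,0,0,0,1, 0,0,-0.1,0,0,0,1, 0,0,0,0,0,0,1]'
python3 -m inch '[0,0,0,0,0,0,0, 0,0,0,0,0,0,0, 0,0,0,0,0,0,0, 0,0,0,0,0,0,0, 0,0,0,0,0,0,0, 0,0,0,0,0,0,0]' 30
```

```text
clock: 4.22
position: [0.6615, -0.004, 0.0191]
tool_rot: [-0.0, 0.707, 0.707, -0.0]
wrist_force: [-0.5, -0.4, 0.0]
gripper_width: 0.0832
finger_force: 0.0
clock: 4.47
position: [0.6597, -0.0038, 0.0015]
tool_rot: [-0.002, 0.707, 0.707, -0.001]
wrist_force: [-0.4, 0.1, 0.3]
gripper_width: 0.0852
finger_force: 0.0
clock: 4.8
position: [0.6607, -0.0039, -0.0096]
tool_rot: [-0.001, 0.707, 0.707, -0.001]
wrist_force: [0.0, 0.1, -0.9]
gripper_width: 0.0855
finger_force: 0.0
clock: 5.3
position: [0.6619, -0.004, -0.0079]
tool_rot: [0.0, 0.707, 0.707, 0.0]
wrist_force: [0.4, -0.7, 1.6]
gripper_width: 0.0306
finger_force: 30.0
```

Gripped: opening 30.6 mm at 30 N. I lift it and carry it to just short of the small pot for a last look.

```bash
python3 -m inch '[0,0,0,0,0,0,0, 0,0,0.2,0,0,0,0, 0,0,0.5,0,0,0,0, 0,0,0.8,0,0,0,0, 0,0,0.9,0,0,0,0, 0,0,0.9,0,0,0,0, 0,0,0.9,0,0,0,0, 0,0,0.9,0,0,0,0]' 60
python3 -m inch '[-0.4,0.1,0.7,0,0,0,0, -0.8,0.2,0.2,0,0,0,0, -0.9,0.3,0,0,0,0,0, -0.9,0.3,0,0,0,0,0, -0.9,0.3,0,0,0,0,0, -0.9,0.3,0,0,0,0,0, -0.9,0.3,0,0,0,0,0, -0.9,0.2,0,0,0,0,0]'
python3 -m inch '[-0.9,0.1,0,0,0,0,0, -0.7,0.1,0,0,0,0,0, -0.54,0,0,0,0,0,0, 0,0,0,0,0,0,0, 0,0,0,0,0,0,0, 0,0,0,0,0,0,0]'
python3 - <<'E'
from h import *
im=ctrl.grab_frame("wrist"); cv2.imwrite("pics/w5.png",im)
print(ctrl.read_state()["position"],ctrl.read_state()["gripper_width"],fit("wrist",im,.048,.045,(.443,.158)),fit("wrist",im,.048,.041,(.443,.158)))
for d in ctrl.place_of("small_pot","wrist")[:1]: print(np.round(at("wrist",d["pixel"],0),4),d["pixel"])
P=ctrl.read_state()["position"]
# held lid flange centre: origin ~ TCP+.009 -> flange +.0185
print(fit("wrist",im,P[2]+.0185,.0465,(P[0],P[1])), fit("wrist",im,P[2]+.009+.0095,.0465,(P[0],P[1]),.008))
E
```

```text
clock: 5.97
position: [0.6612, -0.0039, 0.1209]
tool_rot: [0.0, 0.707, 0.707, 0.0]
wrist_force: [0.4, -0.1, -2.0]
gripper_width: 0.0294
finger_force: 59.5
clock: 6.63
position: [0.4951, 0.0466, 0.1421]
tool_rot: [0.0, 0.707, 0.707, 0.0]
wrist_force: [-0.1, -0.7, -1.2]
gripper_width: 0.0295
finger_force: 59.5
clock: 7.13
position: [0.4436, 0.0509, 0.1422]
tool_rot: [0.001, 0.707, 0.707, 0.0]
wrist_force: [-0.4, -0.6, -1.4]
gripper_width: 0.0296
finger_force: 59.6
[0.44370542 0.05089322 0.14210562] 0.02987834776265793 (array([0.4437, 0.1567]), 108.3) (array([0.4397, 0.1593]), 219.1)
[0.4398 0.1561 0.    ] [252.7, 72.0]
(array([0.443 , 0.0499]), 73.7) (array([0.4432, 0.0497]), 73.9)
```

View pics/w5.png

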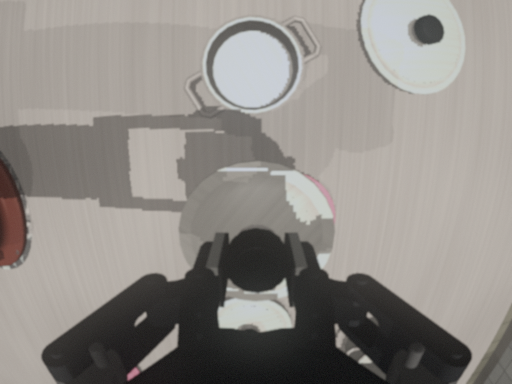

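The small lid hangs level in the grip. The small pot's rim ellipse is centred near (253,64).

```bash
python3 - <<'E'
from h import *
im=cv2.imread("pics/w5.png")
print(at("wrist",(253,64),.048))
for R in (.039,.040,.041,.044,.045,.046): print(R,fit("wrist",im,.048,R,(.442,.157),.01))
for R in (.045,.0465,.048): print("lid",R,fit("wrist",im,ctrl.read_state()["position"][2]+.0185,R,(.443,.050),.01))
print("large lid",fit("wrist",im,.0095,.0705,(.624,.214)),fit("wrist",im,.044,.016,(.624,.214),.01),"pos",ctrl.read_state()["position"])
E
```

```text
[0.440624   0.15935788 0.048     ]
0.039 (array([0.4395, 0.1612]), 178.6)
0.04 (array([0.4395, 0.1593]), 206.5)
0.041 (array([0.4395, 0.1593]), 217.9)
0.044 (array([0.4397, 0.1595]), 112.7)
0.045 (array([0.4437, 0.1566]), 108.0)
0.046 (array([0.4426, 0.1543]), 96.7)
lid 0.045 (array([0.443 , 0.0575]), 62.2)
lid 0.0465 (array([0.4432, 0.0498]), 73.9)
lid 0.048 (array([0.4349, 0.0594]), 52.3)
large lid (array([0.6227, 0.2147]), 90.4) (array([0.6182, 0.2121]), 206.9) pos [0.44369271 0.0508734  0.14196525]
```

```bash
python3 -m inch '[-0.03,0.5,0,0,0,0,0, -0.05,0.9,0,0,0,0,0, -0.05,0.9,0,0,0,0,0, 0,0.9,0,0,0,0,0, 0,0.7,0,0,0,0,0, 0,0.44,0,0,0,0,0, 0,0,-0.5,0,0,0,0, 0,0,-0.8,0,0,0,0]'
python3 -m inch '[0,0,-0.8,0,0,0,0, 0,0,-0.6,0,0,0,0, 0,0,-0.5,0,0,0,0, 0,0,-0.3,0,0,0,0, 0,0,0,0,0,0,0, 0,0,0,0,0,0,0, 0,0,0,0,0,0,0]'
python3 - <<'E'
from h import *
P=ctrl.read_state()["position"];print(P)
a=[]
for c in ("scene","side"):
    im=ctrl.grab_frame(c); q=proj(c,(.44,.158,.04)).astype(int)
    a.append(cv2.resize(im[q[1]-40:q[1]+30,q[0]-45:q[0]+45],(400,311),interpolation=cv2.INTER_CUBIC))
cv2.imwrite("pics/m6.png",np.hstack(a))
E
```

```text
clock: 7.9
position: [0.4419, 0.1599, 0.1105]
tool_rot: [0.002, 0.707, 0.708, 0.002]
wrist_force: [0.4, 0.6, -1.2]
gripper_width: 0.0294
finger_force: 59.6
clock: 8.48
position: [0.4405, 0.1593, 0.0548]
tool_rot: [0.0, 0.707, 0.707, 0.001]
wrist_force: [0.5, 0.3, -1.0]
gripper_width: 0.0295
finger_force: 59.6
[0.44049976 0.15932033 0.05483291]
```

View pics/m6.png

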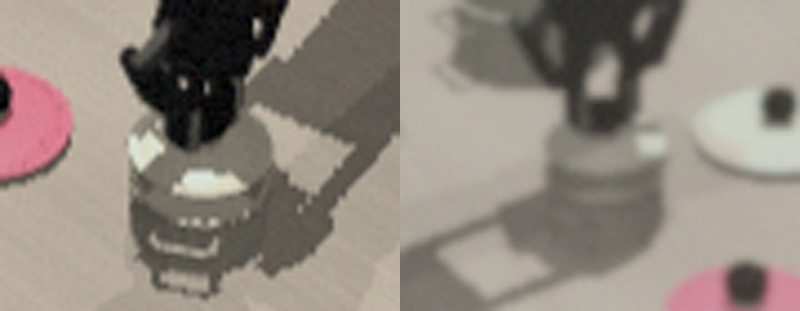

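The lid hovers aligned over the pot in both views. I lower it slowly.

```bash
python3 -m inch '[0,0,-0.2,0,0,0,0, 0,0,-0.2,0,0,0,0, 0,0,-0.2,0,0,0,0, 0,0,0,0,0,0,0]'
python3 -m inch '[0,0,-0.15,0,0,0,0, 0,0,0,0,0,0,0]'
python3 -m inch '[0,0,-0.1,0,0,0,0, 0,0,0,0,0,0,0]'
python3 -m inch '[0,0,-0.08,0,0,0,0, 0,0,0,0,0,0,0]'
```

```text
clock: 8.92
position: [0.4386, 0.1593, 0.0376]
tool_rot: [-0.001, 0.707, 0.707, -0.001]
wrist_force: [-0.7, -0.3, -1.6]
gripper_width: 0.0294
finger_force: 59.6
clock: 9.08
position: [0.4392, 0.1594, 0.0345]
tool_rot: [-0.0, 0.707, 0.707, -0.001]
wrist_force: [-0.5, -1.3, -2.3]
gripper_width: 0.0298
finger_force: 59.6
clock: 9.25
position: [0.4395, 0.1595, 0.0325]
tool_rot: [-0.0, 0.707, 0.707, -0.0]
wrist_force: [-0.1, -0.3, -1.2]
gripper_width: 0.0298
finger_force: 59.6
clock: 9.42
position: [0.4399, 0.1595, 0.0322]
tool_rot: [-0.0, 0.707, 0.707, -0.0]
wrist_force: [-4.5, -1.2, 7.4]
gripper_width: 0.0296
finger_force: 60.4
```

Contact is at the expected seat height. I release, rise and check.

```bash
python3 -m inch '[0,0,0,0,0,0,0.45, 0,0,0,0,0,0,0.5, 0,0,0,0,0,0,0.6, 0,0,0,0,0,0,0.8, 0,0,0,0,0,0,1, 0,0,0,0,0,0,1, 0,0,0,0,0,0,1, 0,0,0,0,0,0,1]' 30
python3 -m inch '[0,0,0.3,0,0,0,1, 0,0,0.8,0,0,0,1, 0,0,0.9,0,0,0,1, 0,-0.4,0.9,0,0,0,1, 0.5,-0.8,0.7,0,0,0,1, 0.8,-0.5,0,0,0,0,1, 0.9,0,0,0,0,0,1, 0.9,0,0,0,0,0,1]'
python3 -m inch '[0.9,0,0,0,0,0,1, 0.9,0,0,0,0,0,1, 0.9,0,0,0,0,0,1, 0.8,0,0,0,0,0,1, 0.5,0,0,0,0,0,1, 0,0,0,0,0,0,1, 0,0,0,0,0,0,1, 0,0,0,0,0,0,1]'
python3 - <<'E'
from h import *
P=ctrl.read_state()["position"]; print(P)
im=ctrl.grab_frame("wrist"); cv2.imwrite("pics/w7.png",im)
for R in (.069,.0705): print("large lid",fit("wrist",im,.0095,R,(.623,.214)),)
print(fit("wrist",im,.044,.016,(.623,.214),.012),"small on pot",fit("wrist",im,.0495,.0465,(.44,.159)),fit("wrist",im,.084,.016,(.44,.159),.012))
for d in ctrl.place_of("large_lid","wrist")[:1]: print(np.round(at("wrist",d["pixel"],0),4),d["pixel"])
a=[]
for c in ("scene","side"):
    im=ctrl.grab_frame(c); q=proj(c,(.44,.158,.04)).astype(int)
    a.append(cv2.resize(im[q[1]-35:q[1]+35,q[0]-45:q[0]+45],(400,311),interpolation=cv2.INTER_CUBIC))
w=cv2.imread("pics/w7.png"); cv2.imwrite("pics/m7.png",np.vstack([np.hstack(a),np.hstack([cv2.resize(w,(400,289)),np.zeros((289,400,3),np.uint8)])]))
E
```

```text
clock: 10.08
position: [0.4397, 0.1595, 0.0308]
tool_rot: [-0.0, 0.707, 0.707, -0.0]
wrist_force: [-0.6, -0.2, 0.1]
gripper_width: 0.0853
finger_force: 0.0
clock: 10.75
position: [0.5187, 0.1163, 0.1224]
tool_rot: [0.001, 0.708, 0.707, 0.001]
wrist_force: [0.9, -0.0, 0.6]
gripper_width: 0.0857
finger_force: 0.0
clock: 11.42
position: [0.6166, 0.1171, 0.1209]
tool_rot: [-0.0, 0.707, 0.707, -0.0]
wrist_force: [1.0, -0.5, -0.7]
gripper_width: 0.0854
finger_force: 0.0
[0.61655661 0.11705883 0.12087938]
large lid (array([0.6227, 0.2147]), 73.5)
large lid (array([0.6223, 0.2143]), 96.8)
(array([0.6218, 0.2135]), 224.0) small on pot (array([0.4393, 0.1587]), 107.4) (array([0.4442, 0.1598]), 156.2)
[0.6241 0.2137 0.    ] [264.6, 79.0]
```

View pics/m7.png

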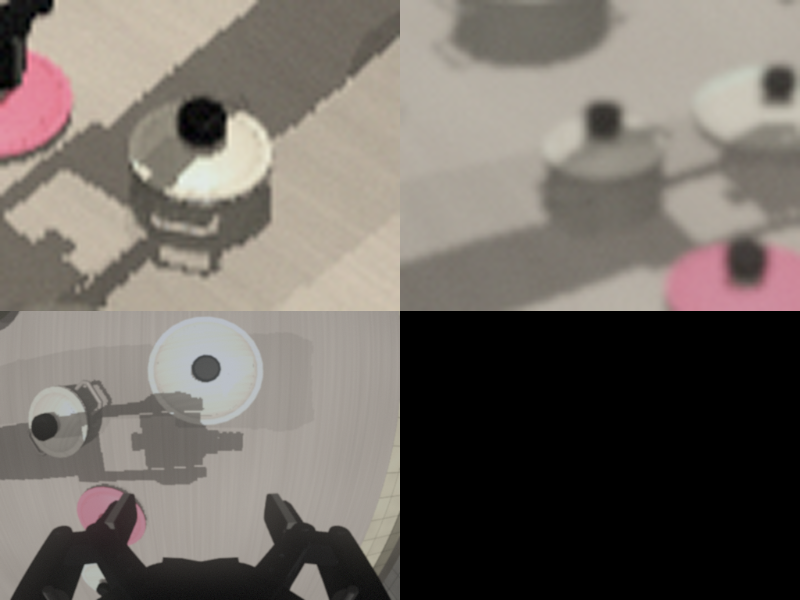

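The small lid is seated: the flange fit at seat height gives (0.4393, 0.1587) and it looks level in both views. Next is the large lid at (0.6225, 0.214).

```bash
python3 -m inch '[0.06,0.6,0,0,0,0,1, 0.06,0.9,0,0,0,0,1, 0.06,0.9,-0.3,0,0,0,1, 0.06,0.8,-0.6,0,0,0,1, 0,0.5,-0.8,0,0,0,1, 0,0.18,-0.9,0,0,0,1, 0,0,-0.8,0,0,0,1, 0,0,-0.7,0,0,0,1]'
python3 -m inch '[0,0,-0.5,0,0,0,1, 0,0,-0.4,0,0,0,1, 0,0,-0.2,0,0,0,1, 0,0,0,0,0,0,1, 0,0,0,0,0,0,1]'
python3 -m inch '[0,0,0,0,0,0,0, 0,0,0,0,0,0,0, 0,0,0,0,0,0,0, 0,0,0,0,0,0,0, 0,0,0,0,0,0,0, 0,0,0,0,0,0,0]' 30
```

```text
clock: 12.28
position: [0.6222, 0.2154, 0.0168]
tool_rot: [-0.0, 0.707, 0.708, -0.0]
wrist_force: [0.4, -0.3, 0.2]
gripper_width: 0.0851
finger_force: 0.0
clock: 12.7
position: [0.6238, 0.2141, -0.0085]
tool_rot: [0.0, 0.707, 0.707, 0.0]
wrist_force: [0.7, -0.7, 0.1]
gripper_width: 0.0855
finger_force: 0.0
clock: 13.2
position: [0.6236, 0.2141, -0.0084]
tool_rot: [0.0, 0.707, 0.707, 0.0]
wrist_force: [-0.5, -1.0, 3.2]
gripper_width: 0.0305
finger_force: 30.2
```

```bash
python3 -m inch '[0,0,0,0,0,0,0, 0,0,0.2,0,0,0,0, 0,0,0.5,0,0,0,0, 0,0,0.8,0,0,0,0, 0,0,0.9,0,0,0,0, 0,0,0.9,0,0,0,0, 0,0,0.9,0,0,0,0, 0,0,0.9,0,0,0,0]' 60
python3 -m inch '[-0.2,0.2,0.9,0,0,0,0, -0.6,0.5,0.6,0,0,0,0, -0.8,0.6,0.3,0,0,0,0, -0.8,0.7,0,0,0,0,0, -0.8,0.7,0,0,0,0,0, -0.7,0.6,0,0,0,0,0, -0.5,0.4,0,0,0,0,0, -0.3,0.1,0,0,0,0,0]'
python3 -m inch '[0,0,0,0,0,0,0, 0,0,0,0,0,0,0, 0,0,0,0,0,0,0]'
python3 - <<'E'
from h import *
im=ctrl.grab_frame("wrist"); cv2.imwrite("pics/w8.png",im)
P=ctrl.read_state()["position"]; print(P,ctrl.read_state()["gripper_width"])
for R in (.063,.064,.065,.068,.069): print(R,fit("wrist",im,.066,R,(.505,.455),.016))
for R in (.069,.0705,.072): print("lid",R,fit("wrist",im,P[2]+.0179,R,(P[0],P[1]-.001),.012))
for d in ctrl.place_of("large_pot","wrist")[:1]: print(np.round(at("wrist",d["pixel"],0),4),d["pixel"])
E
```

```text
clock: 13.87
position: [0.6227, 0.2139, 0.1196]
tool_rot: [-0.0, 0.707, 0.707, -0.0]
wrist_force: [-0.3, 0.1, -3.1]
gripper_width: 0.0295
finger_force: 59.6
clock: 14.53
position: [0.5041, 0.3102, 0.1634]
tool_rot: [-0.0, 0.706, 0.708, -0.0]
wrist_force: [-0.3, 0.6, -1.6]
gripper_width: 0.0296
finger_force: 59.6
clock: 14.78
position: [0.5065, 0.3083, 0.1634]
tool_rot: [0.0, 0.707, 0.707, 0.0]
wrist_force: [-0.0, -0.4, -1.6]
gripper_width: 0.0295
finger_force: 59.7
[0.50662159 0.30823634 0.1634022 ] 0.029748422896988178
0.063 (array([0.5017, 0.4497]), 103.7)
0.064 (array([0.5017, 0.451 ]), 134.1)
0.065 (array([0.5017, 0.452 ]), 123.0)
0.068 (array([0.4977, 0.453 ]), 81.9)
0.069 (array([0.4967, 0.4537]), 76.1)
lid 0.069 (array([0.5066, 0.3012]), 55.1)
lid 0.0705 (array([0.5061, 0.3077]), 66.8)
lid 0.072 (array([0.5056, 0.3057]), 65.2)
[0.5035 0.4504 0.    ] [253.5, 41.4]
```

View pics/w8.png

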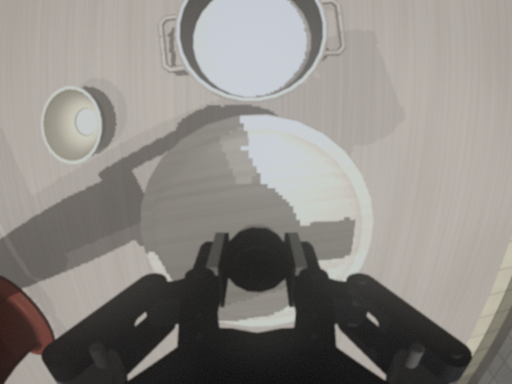

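The pot rim is cut off at the top of the frame (centre column about 252), so I back off a little for a complete rim.

```bash
python3 -m inch '[0,-0.6,0.5,0,0,0,0, 0,-0.7,0.6,0,0,0,0, 0,-0.5,0.5,0,0,0,0, 0,0,0,0,0,0,0, 0,0,0,0,0,0,0, 0,0,0,0,0,0,0]'
python3 - <<'E'
from h import *
im=ctrl.grab_frame("wrist"); cv2.imwrite("pics/w9.png",im)
P=ctrl.read_state()["position"]; print(P)
for R in (.063,.064,.065,.068,.069,.07): print(R,fit("wrist",im,.066,R,(.502,.451),.016))
for d in ctrl.place_of("large_pot","wrist")[:1]: print(np.round(at("wrist",d["pixel"],0),4),d["pixel"])
E
```

```text
clock: 15.38
position: [0.5058, 0.264, 0.203]
tool_rot: [-0.0, 0.707, 0.707, -0.0]
wrist_force: [0.2, 0.6, -2.5]
gripper_width: 0.0298
finger_force: 59.8
[0.50540943 0.26409333 0.20243454]
0.063 (array([0.5007, 0.4447]), 85.8)
0.064 (array([0.501 , 0.4457]), 81.9)
0.065 (array([0.5027, 0.4473]), 76.3)
0.068 (array([0.501 , 0.4503]), 70.1)
0.069 (array([0.5007, 0.4517]), 65.7)
0.07 (array([0.495, 0.452]), 61.9)
[0.5044 0.4527 0.    ] [256.1, 12.0]
```

```bash
python3 -m inch '[-0.04,0.6,0,0,0,0,0, -0.04,1,0,0,0,0,0, -0.04,1,0,0,0,0,0, 0,1,0,0,0,0,0, 0,1,0,0,0,0,0, 0,1,0,0,0,0,0, 0,0.9,0,0,0,0,0, 0,0.7,-0.2,0,0,0,0]'
python3 -m inch '[0,0.3,-0.5,0,0,0,0, 0,0,-0.8,0,0,0,0, 0,0,-0.8,0,0,0,0, 0,0,-0.8,0,0,0,0, 0,0,-0.7,0,0,0,0, 0,0,-0.6,0,0,0,0, 0,0,-0.4,0,0,0,0, 0,0,-0.3,0,0,0,0]'
python3 -m inch '[0,0,0,0,0,0,0, 0,0,0,0,0,0,0]'
python3 - <<'E'
from h import *
P=ctrl.read_state()["position"];print(P)
a=[]
for c in ("scene","side"):
    im=ctrl.grab_frame(c); q=proj(c,(.502,.451,.05)).astype(int)
    a.append(cv2.resize(im[q[1]-45:q[1]+45,q[0]-55:q[0]+55],(400,327),interpolation=cv2.INTER_CUBIC))
cv2.imwrite("pics/m10.png",np.hstack(a))
E
```

```text
clock: 16.15
position: [0.5023, 0.4466, 0.1982]
tool_rot: [-0.0, 0.706, 0.708, 0.0]
wrist_force: [0.3, 0.1, -1.3]
gripper_width: 0.0294
finger_force: 59.8
clock: 16.82
position: [0.5019, 0.4507, 0.0734]
tool_rot: [-0.0, 0.707, 0.707, -0.001]
wrist_force: [-0.4, -0.4, -2.6]
gripper_width: 0.0293
finger_force: 59.7
clock: 16.98
position: [0.5029, 0.4515, 0.0759]
tool_rot: [0.0, 0.707, 0.707, 0.0]
wrist_force: [-0.6, 0.4, -1.4]
gripper_width: 0.0298
finger_force: 59.7
[0.50286202 0.45151604 0.07591306]
```

View pics/m10.png

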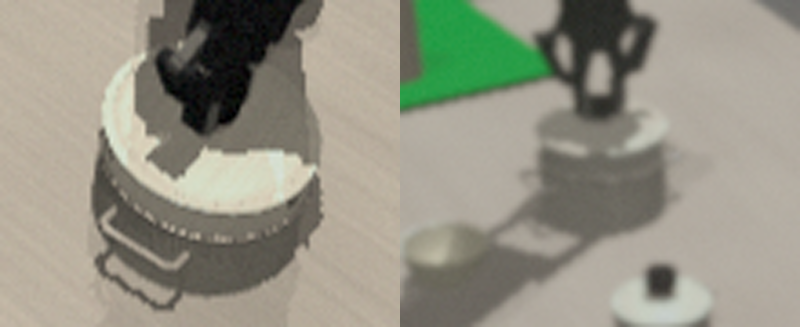

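Lid and pot centres agree within a few crop pixels in both views. I lower it.

```bash
python3 -m inch '[0,0,-0.2,0,0,0,0, 0,0,-0.2,0,0,0,0, 0,0,-0.2,0,0,0,0, 0,0,-0.1,0,0,0,0, 0,0,0,0,0,0,0]'
python3 -m inch '[0,0,-0.12,0,0,0,0, 0,0,0,0,0,0,0]'
python3 -m inch '[0,0,-0.1,0,0,0,0, 0,0,0,0,0,0,0]'
python3 -m inch '[0,0,-0.08,0,0,0,0, 0,0,0,0,0,0,0]'
```

```text
clock: 17.5
position: [0.502, 0.451, 0.0569]
tool_rot: [-0.0, 0.707, 0.707, -0.001]
wrist_force: [0.3, 0.2, -2.4]
gripper_width: 0.0294
finger_force: 59.7
clock: 17.67
position: [0.5025, 0.4513, 0.0547]
tool_rot: [-0.0, 0.707, 0.707, -0.0]
wrist_force: [0.2, -0.0, -2.7]
gripper_width: 0.0298
finger_force: 59.7
clock: 17.83
position: [0.5026, 0.4514, 0.0525]
tool_rot: [-0.0, 0.707, 0.707, -0.0]
wrist_force: [0.5, 0.7, -2.6]
gripper_width: 0.0296
finger_force: 59.8
clock: 18.0
position: [0.5026, 0.4514, 0.0505]
tool_rot: [-0.0, 0.707, 0.707, -0.0]
wrist_force: [0.4, 0.0, -2.5]
gripper_width: 0.0292
finger_force: 59.8
```

```bash
python3 -m inch '[0,0,-0.06,0,0,0,0, 0,0,0,0,0,0,0]'
python3 -m inch '[0,0,-0.04,0,0,0,0, 0,0,0,0,0,0,0]'
```

```text
clock: 18.17
position: [0.5029, 0.4517, 0.0498]
tool_rot: [0.0, 0.707, 0.707, 0.0]
wrist_force: [0.1, -0.2, -0.7]
gripper_width: 0.0299
finger_force: 59.9
clock: 18.33
position: [0.5029, 0.4516, 0.0497]
tool_rot: [0.0, 0.707, 0.707, 0.0]
wrist_force: [-2.8, -2.7, 4.4]
gripper_width: 0.0295
finger_force: 60.4
```

```bash
python3 -m inch '[0,0,0,0,0,0,0.45, 0,0,0,0,0,0,0.5, 0,0,0,0,0,0,0.6, 0,0,0,0,0,0,0.8, 0,0,0,0,0,0,1, 0,0,0,0,0,0,1, 0,0,0,0,0,0,1, 0,0,0,0,0,0,1]' 30
python3 -m inch '[0,0,0.3,0,0,0,1, 0,0,0.8,0,0,0,1, 0,0,0.9,0,0,0,1, 0,-0.4,0.9,0,0,0,1, 0,-0.8,0.9,0,0,0,1, 0,-1,0.6,0,0,0,1, 0,-1,0,0,0,0,1, 0,-0.7,0,0,0,0,1]'
python3 -m inch '[0,0,0,0,0,0,1, 0,0,0,0,0,0,1, 0,0,0,0,0,0,1]'
python3 - <<'E'
from h import *
P=ctrl.read_state()["position"]; print(P)
im=ctrl.grab_frame("wrist")
print("large on pot",fit("wrist",im,.0675,.0705,(.502,.451)),"small on pot",fit("wrist",im,.0495,.0465,(.44,.159)))
a=[cv2.resize(im,(400,327))]
for c in ("scene","side"):
    im=ctrl.grab_frame(c); q=proj(c,(.502,.451,.05)).astype(int)
    a.append(cv2.resize(im[q[1]-45:q[1]+45,q[0]-55:q[0]+55],(400,327),interpolation=cv2.INTER_CUBIC))
cv2.imwrite("pics/m11.png",cv2.resize(np.hstack(a),(800,218)))
E
```

```text
clock: 19.0
position: [0.5027, 0.4515, 0.0483]
tool_rot: [-0.0, 0.707, 0.707, 0.0]
wrist_force: [-0.5, -0.2, -0.1]
gripper_width: 0.0852
finger_force: 0.0
clock: 19.67
position: [0.5037, 0.353, 0.161]
tool_rot: [0.001, 0.707, 0.707, 0.002]
wrist_force: [0.1, 0.6, -0.6]
gripper_width: 0.0854
finger_force: 0.0
clock: 19.92
position: [0.5024, 0.3542, 0.1577]
tool_rot: [-0.0, 0.707, 0.707, -0.0]
wrist_force: [-0.4, 0.0, -0.4]
gripper_width: 0.0853
finger_force: 0.0
[0.5023637  0.35421618 0.15768933]
large on pot (array([0.5023, 0.452 ]), 100.1) small on pot (array([0.4407, 0.16  ]), 110.9)
```

View pics/m11.png

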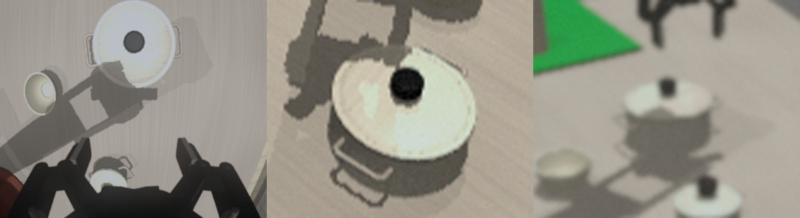

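The large lid is seated: the fit at seat height gives (0.502, 0.452), level in all views. Now the medium lid.

```bash
python3 -m inch '[-0.1,-0.5,0,0,0,0,1, -0.1,-1,0,0,0,0,1, -0.1,-1,0,0,0,0,1, -0.1,-1,0,0,0,0,1, -0.1,-1,0,0,0,0,1, -0.1,-1,0,0,0,0,1, -0.1,-1,0,0,0,0,1, -0.1,-1,0,0,0,0,1]'
python3 -m inch '[-0.1,-1,0,0,0,0,1, -0.1,-1,0,0,0,0,1, -0.1,-1,0,0,0,0,1, -0.1,-1,0,0,0,0,1, -0.1,-1,0,0,0,0,1, -0.1,-1,0,0,0,0,1, -0.1,-1,0,0,0,0,1, -0.1,-1,0,0,0,0,1]'
python3 -m inch '[-0.2,-1,0,0,0,0,1, -0.2,-1,0,0,0,0,1, -0.2,-1,0,0,0,0,1, -0.2,-1,0,0,0,0,1, -0.2,-1,0,0,0,0,1, -0.1,-0.8,0,0,0,0,1, 0,-0.5,0,0,0,0,1, 0,-0.3,0,0,0,0,1]'
python3 -m inch '[0,0,0,0,0,0,1, 0,0,0,0,0,0,1, 0,0,0,0,0,0,1]'
python3 - <<'E'
from h import *
P=ctrl.read_state()["position"]; print(P)
im=ctrl.grab_frame("wrist"); cv2.imwrite("pics/w12.png",im)
for R in (.057,.0585): print(fit("wrist",im,.0095,R,(.435,-.169)))
print(fit("wrist",im,.044,.016,(.435,-.169),.012), proj("wrist",(.435,-.169,.044)))
for d in ctrl.place_of("medium_lid","wrist")[:3]: print(np.round(at("wrist",d["pixel"],0),4),d["pixel"],im[int(d["pixel"][1])-25,int(d["pixel"][0])])
for R in (.052,.053,.057): print("pot",R,fit("wrist",im,.057,R,(.641,-.225)))
E
```

```text
clock: 20.73
position: [0.4821, 0.1651, 0.1581]
tool_rot: [0.0, 0.707, 0.707, -0.0]
wrist_force: [0.7, -0.5, 0.7]
gripper_width: 0.0856
finger_force: 0.0
clock: 21.4
position: [0.462, -0.0348, 0.1582]
tool_rot: [0.0, 0.707, 0.707, -0.0]
wrist_force: [0.9, 0.2, 0.6]
gripper_width: 0.0853
finger_force: 0.0
clock: 22.07
position: [0.4349, -0.1997, 0.1583]
tool_rot: [-0.0, 0.708, 0.707, -0.0]
wrist_force: [0.4, 0.4, 0.2]
gripper_width: 0.0855
finger_force: 0.0
clock: 22.32
position: [0.4353, -0.1976, 0.1582]
tool_rot: [-0.0, 0.707, 0.708, 0.0]
wrist_force: [0.3, 0.1, -0.9]
gripper_width: 0.0856
finger_force: 0.0
[ 0.43533409 -0.19761125  0.15818086]
(array([ 0.434 , -0.1693]), 71.9)
(array([ 0.4337, -0.17  ]), 85.5)
(array([ 0.434 , -0.1685]), 165.0) [256.20037803 148.70406119]
[ 0.6957 -0.3932  0.    ] [421.7, 291.5] [ 94  94 113]
[ 0.3466 -0.4622  0.    ] [199.1, 334.3] [127 131 137]
[ 0.1864 -0.3093  0.    ] [83.1, 245.0] [145 134 182]
pot 0.052 (array([ 0.6383, -0.2247]), 145.6)
pot 0.053 (array([ 0.637, -0.224]), 143.3)
pot 0.057 (array([ 0.6333, -0.2267]), 105.8)
```

View pics/w12.png

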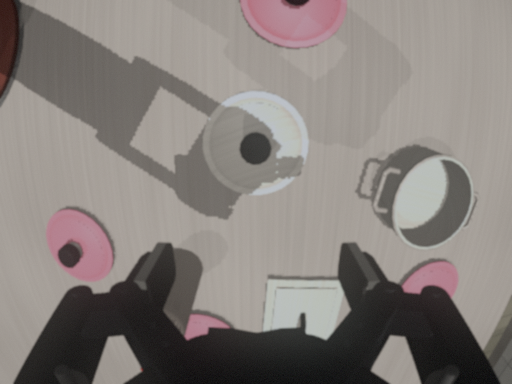

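The white medium lid is centred at (256,149), about (0.434, -0.169). The oblong lid and the pink ones are well clear, so I grasp it.

```bash
python3 -m inch '[-0.05,0.5,-0.4,0,0,0,1, 0,0.4,-0.8,0,0,0,1, 0,0.25,-0.9,0,0,0,1, 0,0,-0.9,0,0,0,1, 0,0,-0.9,0,0,0,1, 0,0,-0.8,0,0,0,1, 0,0,-0.7,0,0,0,1, 0,0,-0.5,0,0,0,1]'
python3 -m inch '[0,0,-0.4,0,0,0,1, 0,0,-0.3,0,0,0,1, 0,0,-0.08,0,0,0,1, 0,0,0,0,0,0,1, 0,0,0,0,0,0,1]'
python3 -m inch '[0,0,0,0,0,0,0, 0,0,0,0,0,0,0, 0,0,0,0,0,0,0, 0,0,0,0,0,0,0, 0,0,0,0,0,0,0, 0,0,0,0,0,0,0]' 30
```

```text
clock: 23.08
position: [0.4324, -0.1675, 0.0081]
tool_rot: [-0.002, 0.707, 0.708, -0.0]
wrist_force: [-0.3, 0.6, 0.1]
gripper_width: 0.0855
finger_force: 0.0
clock: 23.5
position: [0.4345, -0.1699, -0.008]
tool_rot: [0.001, 0.707, 0.707, 0.0]
wrist_force: [-1.3, -0.3, 1.0]
gripper_width: 0.0854
finger_force: 0.0
clock: 24.0
position: [0.4342, -0.17, -0.0081]
tool_rot: [0.0, 0.707, 0.707, -0.0]
wrist_force: [-0.7, 1.0, 4.3]
gripper_width: 0.0304
finger_force: 29.8
```

```bash
python3 -m inch '[0,0,0,0,0,0,0, 0,0,0.2,0,0,0,0, 0,0,0.5,0,0,0,0, 0,0,0.8,0,0,0,0, 0,0,0.9,0,0,0,0, 0,0,0.9,0,0,0,0, 0,0,0.9,0,0,0,0, 0,0,0.9,0,0,0,0]' 60
python3 -m inch '[0.2,-0.1,0.8,0,0,0,0, 0.6,-0.4,0.6,0,0,0,0, 0.8,-0.7,0,0,0,0,0, 0.9,-0.8,0,0,0,0,0, 0.9,-0.8,0,0,0,0,0, 0.9,-0.8,0,0,0,0,0, 0.9,-0.8,0,0,0,0,0, 0.9,-0.7,0,0,0,0,0]'
python3 -m inch '[0.9,-0.7,0,0,0,0,0, 0.7,-0.5,0,0,0,0,0, 0.46,-0.3,0,0,0,0,0, 0,0,0,0,0,0,0, 0,0,0,0,0,0,0, 0,0,0,0,0,0,0]'
python3 - <<'E'
from h import *
P=ctrl.read_state()["position"]; print(P,ctrl.read_state()["gripper_width"])
im=ctrl.grab_frame("wrist"); cv2.imwrite("pics/w13.png",im)
for R in (.051,.052,.053,.057): print("pot",R,fit("wrist",im,.057,R,(.639,-.225)))
for R in (.057,.0585): print("lid",R,fit("wrist",im,P[2]+.0176,R,(P[0],P[1]),.012))
for d in ctrl.place_of("medium_pot","wrist")[:1]: print(np.round(at("wrist",d["pixel"],0),4),d["pixel"])
E
```

```text
clock: 24.67
position: [0.4334, -0.1694, 0.1193]
tool_rot: [-0.0, 0.707, 0.707, -0.0]
wrist_force: [1.2, 0.4, -1.2]
gripper_width: 0.0299
finger_force: 59.4
clock: 25.33
position: [0.587, -0.2982, 0.1528]
tool_rot: [-0.001, 0.707, 0.707, -0.0]
wrist_force: [0.2, 1.2, -0.3]
gripper_width: 0.0291
finger_force: 59.5
clock: 25.83
position: [0.6372, -0.3341, 0.1531]
tool_rot: [-0.001, 0.707, 0.707, -0.0]
wrist_force: [0.1, 0.2, -1.0]
gripper_width: 0.0295
finger_force: 59.6
[ 0.63717312 -0.33406389  0.15307721] 0.02951390730282728
pot 0.051 (array([ 0.639, -0.223]), 157.2)
pot 0.052 (array([ 0.6387, -0.225 ]), 209.3)
pot 0.053 (array([ 0.6387, -0.2253]), 213.0)
pot 0.057 (array([ 0.642, -0.229]), 106.0)
lid 0.057 (array([ 0.6229, -0.3288]), 53.7)
lid 0.0585 (array([ 0.6369, -0.3346]), 79.0)
[ 0.6371 -0.2253  0.    ] [256.5, 69.8]
```

View pics/w13.png

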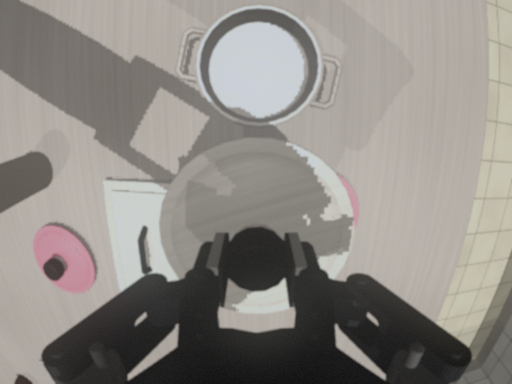

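The medium pot's rim is complete in view and fits at (0.6385, -0.225). The lid hangs level under the TCP. I carry it over and lower it.

```bash
python3 -m inch '[0.03,0.5,0,0,0,0,0, 0.03,0.9,0,0,0,0,0, 0,0.9,0,0,0,0,0, 0,0.9,0,0,0,0,0, 0,0.7,0,0,0,0,0, 0,0.48,0,0,0,0,0, 0,0,-0.4,0,0,0,0, 0,0,-0.7,0,0,0,0]'
python3 -m inch '[0,0,-0.8,0,0,0,0, 0,0,-0.7,0,0,0,0, 0,0,-0.5,0,0,0,0, 0,0,-0.4,0,0,0,0, 0,0,0,0,0,0,0, 0,0,0,0,0,0,0, 0,0,0,0,0,0,0]'
```

```text
clock: 26.6
position: [0.6412, -0.2255, 0.1289]
tool_rot: [0.003, 0.707, 0.708, 0.001]
wrist_force: [-0.3, -0.4, -1.3]
gripper_width: 0.0293
finger_force: 59.6
clock: 27.18
position: [0.6403, -0.2258, 0.0676]
tool_rot: [0.001, 0.707, 0.707, 0.0]
wrist_force: [0.6, 0.3, -0.8]
gripper_width: 0.0293
finger_force: 59.6
```

```bash
python3 -m inch '[-0.05,0.05,-0.2,0,0,0,0, 0,0,-0.2,0,0,0,0, 0,0,-0.2,0,0,0,0, 0,0,-0.1,0,0,0,0, 0,0,0,0,0,0,0]'
python3 -m inch '[0,0,-0.1,0,0,0,0, 0,0,0,0,0,0,0]'
python3 -m inch '[0,0,-0.1,0,0,0,0, 0,0,0,0,0,0,0]'
python3 -m inch '[0,0,-0.06,0,0,0,0, 0,0,0,0,0,0,0]'
```

```text
clock: 27.6
position: [0.6375, -0.2236, 0.0476]
tool_rot: [-0.001, 0.707, 0.707, -0.0]
wrist_force: [-0.8, -0.1, -1.3]
gripper_width: 0.0291
finger_force: 59.6
clock: 27.77
position: [0.6381, -0.2239, 0.0459]
tool_rot: [-0.0, 0.707, 0.707, -0.0]
wrist_force: [0.5, -0.8, -1.7]
gripper_width: 0.0299
finger_force: 59.6
clock: 27.93
position: [0.6381, -0.2239, 0.0435]
tool_rot: [-0.0, 0.707, 0.707, -0.0]
wrist_force: [0.1, 0.8, -1.6]
gripper_width: 0.0291
finger_force: 59.6
clock: 28.1
position: [0.6381, -0.224, 0.0421]
tool_rot: [-0.0, 0.707, 0.707, -0.0]
wrist_force: [0.3, 0.0, -0.4]
gripper_width: 0.0294
finger_force: 59.6
```

```bash
python3 -m inch '[0,0,-0.04,0,0,0,0, 0,0,0,0,0,0,0]'
python3 -m inch '[0,0,-0.04,0,0,0,0, 0,0,0,0,0,0,0]'
```

```text
clock: 28.27
position: [0.6382, -0.224, 0.0412]
tool_rot: [-0.0, 0.707, 0.707, -0.0]
wrist_force: [0.4, -0.3, -0.3]
gripper_width: 0.0296
finger_force: 59.6
clock: 28.43
position: [0.6383, -0.224, 0.0411]
tool_rot: [-0.0, 0.707, 0.707, -0.0]
wrist_force: [-2.4, 0.8, 2.3]
gripper_width: 0.0294
finger_force: 60.0
```

Seated at the expected height. I release, rise and verify all three lids.

```bash
python3 -m inch '[0,0,0,0,0,0,0.45, 0,0,0,0,0,0,0.5, 0,0,0,0,0,0,0.6, 0,0,0,0,0,0,0.8, 0,0,0,0,0,0,1, 0,0,0,0,0,0,1, 0,0,0,0,0,0,1, 0,0,0,0,0,0,1]' 30
python3 -m inch '[0,0,0.3,0,0,0,1, 0,0,0.8,0,0,0,1, 0,0,0.9,0,0,0,1, 0,0,0.9,0,0,0,1, 0,0,0.9,0,0,0,1, 0,-0.4,0.6,0,0,0,1, 0,-0.8,0.2,0,0,0,1, 0,-0.8,0,0,0,0,1]'
python3 -m inch '[0,-0.5,0,0,0,0,1, 0,0,0,0,0,0,1, 0,0,0,0,0,0,1, 0,0,0,0,0,0,1]'
python3 - <<'E'
from h import *
im=ctrl.grab_frame("wrist"); print(ctrl.read_state()["position"])
print("medium",fit("wrist",im,.0585,.0585,(.6385,-.225)))
a=[]
for P in ((.638,-.225,.05),(.44,.159,.04),(.502,.451,.05)):
    b=[]
    for c in ("scene","side"):
        f=ctrl.grab_frame(c); q=proj(c,P).astype(int)
        b.append(cv2.resize(f[q[1]-40:q[1]+40,q[0]-50:q[0]+50],(260,208),interpolation=cv2.INTER_CUBIC))
    a.append(np.vstack(b))
cv2.imwrite("pics/m14.png",np.hstack(a))
E
```

```text
clock: 29.1
position: [0.6382, -0.224, 0.0403]
tool_rot: [-0.0, 0.707, 0.707, -0.0]
wrist_force: [1.1, -0.6, 0.9]
gripper_width: 0.085
finger_force: 0.0
clock: 29.77
position: [0.6399, -0.2748, 0.1596]
tool_rot: [0.003, 0.707, 0.708, 0.001]
wrist_force: [-0.4, 0.4, 1.0]
gripper_width: 0.0851
finger_force: 0.0
clock: 30.1
position: [0.638, -0.2856, 0.1547]
tool_rot: [-0.001, 0.707, 0.707, 0.0]
wrist_force: [0.1, 0.1, -0.1]
gripper_width: 0.0852
finger_force: 0.0
[ 0.6380151  -0.28542373  0.1547277 ]
medium (array([ 0.6382, -0.224 ]), 101.7)
```

View pics/m14.png

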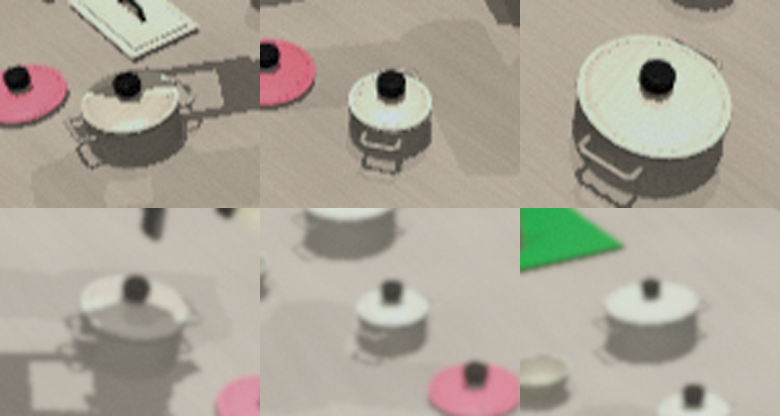

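In both views all three white lids sit level and centred on their own pots. The pink lids, the oblong lid and the bowl look undisturbed, so I hand in.

```bash
python3 -c "
from station import ctrl
print(ctrl.sign_off())"
```

```text
the job is handed in; nothing more can be done
None
```

All three lids are on their own pots, level and centred in the final camera views; I handed the job in after about 30 s of the 96 s, and the hand-in returned no verdict.

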